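# Seat the sharpening stone in its sprung holder

### The job

Before the knives are sharpened, load the long sharpening stone into its wooden holder: tuck one end under the lip of the sprung jaw, push the jaw back and lower the other end inside the tail stop, so that the stone lies flat, square and fully down on the pocket floor, clamped between jaw and tail stop. Let go of it, and leave the short stone, the small bowl and the spice jar where they are.

Things in the scene. Friction and masses are not known exactly. Their poses are not given: they have to be found in the camera images.
- stone: the long sharpening stone: a loose plain grey block 150 mm long (its x) x 50 wide (its y) x 25 thick (its z), 0.32 to 0.5 kg, lying flat on the worktop. Origin at the centre of its underside, z up. Both ends and both faces are alike.
- stone_mid (a point): the centre of the long stone, 12.5 mm above its underside; axes as the stone's.
- holder: the stone holder, fixed: a wooden plank 14 mm thick, 84 wide (y), from x = -95 to x = 125 mm, whose top is the pocket floor. Origin on its underside, below the centre of the stone's seat; x runs along it to the sprung aluminium jaw, z up. A wooden back block (70 wide, 30 above the floor) stands behind the jaw at x = 111 to 121.
- pocket (a point): point on the pocket floor, 14 mm above the worktop, under the centre of the seated stone; axes as the holder's. The seated stone lies flat here, its length along x (either way round). In place it is gripped by its sides at the middle: between x = -35 and 35 the pocket's sides are open, with room for the fingers.
- tail_stop (a point): top middle of the inner face of the wooden tail stop, at holder x = -75 mm, 10 above the floor; the stop is 13 thick and 69 wide. Beside the pocket stand wooden rails, 10 above the floor, with rounded tops: inner faces at y = +-26.5 (1.5 clearance a side), outer at +-34.5, from x = -75 to -35 and from x = 35 to 58.
- jaw_face (a point): centre of the contact face of the aluminium jaw (50 mm wide), 12.5 above the floor; axes as the holder's. At rest it is at holder x = 71: the free pocket is 146 long, 4 shorter than the stone. The jaw slides to +x by at most 10 mm against a spring: 7 N to start it, 9 N with the stone seated (4 in), 12 N at full travel, then a hard stop. Let go, it pushes the stone against the tail stop.
- lip (a point): middle of the lower free edge of the jaw's lip, which overhangs the pocket by 10 mm towards -x and moves with the jaw: underside 29.5, top 35.5 above the floor. It bars the way from above, so the stone goes in with one end low (6 to 20 degrees), that end under the lip and pushing the jaw back 6 to 9 mm; then the tail is lowered and pressed down, as friction may hold it up.
- short_stone: short dressing stone, a plain grey block 70 x 40 x 22 mm, not to be used; origin at the centre of its underside.
- salt_bowl: small terracotta bowl, 72 mm across, 40 mm high; origin at the centre of its underside.
- spice_jar: brown glass jar with a steel cap, 48 mm across, 100 mm high; origin at the centre of its underside.
Not all that is in view belongs to the job. Of the things that look like the holder, the larger one is meant.

How it is judged:
By the outcome, as a careful person would: the job done as asked, in the order asked, and still so for the second after the job is handed in, with the robot touching nothing.
It also fails if it takes over 58 s, if anything falls off the work surface, if the arm or the gripper's body presses on something with over 40 N, if the wrist force passes 120 N, or if a joint passes its speed limit or range.

### The arm

A 6-joint arm with a two-finger parallel gripper is mounted at the origin on the work surface. World frame = base frame: x ahead of the robot, y to its left, z up, the work surface at z = 0. Lengths are in m, angles in rad, forces in N, time in s.
With the tool pointing down it reaches from about 0.325 to 1 m from the base axis. Payload 5.1 kg.
Tool frame: the origin (TCP) lies at the very end of the fingers, on their centre line; the grasp point (between the pads) lies bot.tcp_to_grasp behind it (bot.tcp_to_grasp is the distance from the TCP to the grasp point, in m); z points along the fingers, y is the line along which they close (so a half turn about z gives the same grasp; the last joint's range is limited). The gripper opens to 85 mm and grips with 20 to 120 N. Pads are 22 mm wide; open, the fingers measure 114 mm over their backs; the gripper's body (76 mm by 85 mm) begins 54 mm behind the grasp point. The pads swing forward as they close: fully open they stand 13 mm farther back than shut.
Start: joints at [-1.222, 0.124, 1.65, -0, 1.367, -0.083], TCP at [0.272, -0.59, 0.231] pointing down, gripper open.
Joint ranges: [-2.61, 2.61], [-1.02, 2.33], [0.03, 2.71], [-1.35, 4.49], [0.32, 2.68], [-2.91, 2.91]. Speed limits (rad/s): [2.57, 2.57, 3.14, 3.14, 3.14, 3.14].

### API

Orientations are given as a 3x3 rotation matrix whose columns are the frame's x, y, z axes.
In Python, from rig import sensors, imaging, job, bot gives the robot as it stands. The module is installed in compiled form; this text tells all that it offers.
- The arm moves only by the tool arm_command, never from a script. Its argument "targets" is a list of rows, each a list of 7 numbers: the turn, a rotation vector about the tool's x, y, z in rad, then the shift along the tool's x, y, z in cm, then the opening, from -1 (shut) to 1 (fully open). In form: [[ax, ay, az, dx, dy, dz, fingers], ...]. A call has 1 to 12 rows; each row is the pose to reach, as a shift and turn from the pose commanded when the call began, along the tool's axes at that moment; what a row does not reach only later rows make up. A row lasts 1/10 s, in which the tool goes at most 50 mm and 8.59 degrees, less where a joint would pass 70% of its speed; a pose out of reach is approached as far as the arm can. A call with a gripper value outside its range is refused whole. The fingers move at their own pace and stop on an object; "grip_force" is the grip in N (left out, the last holds). Time passes only in rows, so rows that repeat a pose let the fingers close. It gives the time, the measured TCP pose, the force, the opening and the grip force at its end, in the units of the state.
- sensors.get_obs(): the state, without advancing time (a new reading comes with each control period).
- imaging.grab_frame(name): name is "scene" or "top"; returns a dict with "img" (420x560x3 uint8, blue, green, red), "fx", "fy", "cx", "cy" (pixels), "rvec" (rotation vector, rad) and "tvec" (3), from world to camera coordinates, as OpenCV has them. Camera axes: x right, y down, z forward; pixel columns grow to the right and rows downward; lengths in m; the calibration is good to about 2 mm. A picture is of the moment at which its call begins. There is no depth.
- job.hand_in(): hands the job in; it is judged then, once.
The state is a dict: "t": time; "q": joint angles; "qvel": joint speeds; "tau": joint torques, N m; "tcp_pos": TCP position; "ee_rot": TCP orientation; "ft_force": force on the tool from outside, world axes, zero at the start; "ft_torque": the same for the moment, N m; "width": finger opening in m; "grip_force": force on a finger pad.
Only numpy, scipy, OpenCV 4.12 (cv2) and the standard library are available. Lean on these libraries where they do the work, as an engineer would, in place of code of your own. Each camera call takes 0.05 s, during which the arm holds its last target. There are 200 camera calls.

## Working session

There is one attempt and no reset: what is moved stays moved. The work goes in short steps, Python scripts to look and compute and a tool call to move; the robot and the scene stay as the last step left them, time stands still between calls to the robot, and variables do not carry over. Pictures are saved under pics/ and viewed, at most 10 in all, crops included, and the job is handed in when it is done.

Besides the shell and the picture viewer there is one more tool, called after "Emit:" as name([rows], argument=value, ...), one row to a line, values as JSON. arm_command: Moves the arm, as the interface text tells. Its arguments: {"type":"object","properties":{"targets":{"type":"array","items":{"type":"array","items":{"type":"number"}}},"grip_force":{"type":"number"}},"required":["targets"]}

```bash
mkdir -p pics; cat > h.py <<'E'
import numpy as np, cv2
from rig import sensors, imaging, job, bot
def grab(n):
    f=imaging.grab_frame(n); R=cv2.Rodrigues(np.array(f['rvec'],float))[0]; t=np.array(f['tvec'],float).ravel()
    return f,R,t
def ray(f,R,t,px,z):
    px=np.atleast_2d(np.array(px,float))
    d=np.c_[(px[:,0]-f['cx'])/f['fx'],(px[:,1]-f['cy'])/f['fy'],np.ones(len(px))]@R
    c=-R.T@t
    return c+d*((z-c[2])/d[:,2])[:,None]
def proj(f,R,t,P):
    p=np.atleast_2d(P)@R.T+t
    return np.c_[f['fx']*p[:,0]/p[:,2]+f['cx'],f['fy']*p[:,1]/p[:,2]+f['cy']]
E
python3 - <<'E'
from h import *
for n in("top","scene"):
    f,R,t=grab(n); cv2.imwrite(f'pics/{n}0.png',f['img']); print(n,f['fx'],-R.T@t,R[2])
    np.savez(f'{n}0.npz',img=f['img'],R=R,t=t,k=[f['fx'],f['fy'],f['cx'],f['cy']])
print(bot.tcp_to_grasp,sensors.get_obs())
E
```

```text
top 402.64750773724256 [ 0.34503568 -0.00097474  0.87392286] [ 0.19416387  0.01952981 -0.98077468]
scene 501.61766817710566 [1.44469319 0.20199197 0.74667382] [-0.78622054 -0.16691731 -0.59497553]
0.0187 {'t': 0.1, 'q': array([-1.22158227e+00,  1.24468905e-01,  1.65156967e+00,  2.27336295e-05,
        1.36751040e+00, -8.25618177e-02]), 'qvel': array([ 0.00056409, -0.00262083, -0.00279063, -0.00110301,  0.00107792,
        0.00052947]), 'tau': array([ 3.82732549e-05, -4.24931145e+01, -3.66654432e+01, -1.45377112e-04,
        3.88359244e-03, -1.99889121e-05]), 'tcp_pos': array([ 0.27182169, -0.58980965,  0.23013812]), 'ee_rot': array([[ 9.08225997e-01,  4.18479532e-01, -6.48449473e-04],
       [ 4.18479994e-01, -9.08224139e-01,  1.84585257e-03],
       [ 1.83514054e-04, -1.94781442e-03, -9.99998086e-01]]), 'ft_force': array([-0.17657387,  0.5142386 , -0.65327159]), 'ft_torque': array([-0.01386589, -0.03264451, -0.02754156]), 'grip_force': 0.0, 'width': 0.08559676145817431}
```

View pics/top0.png

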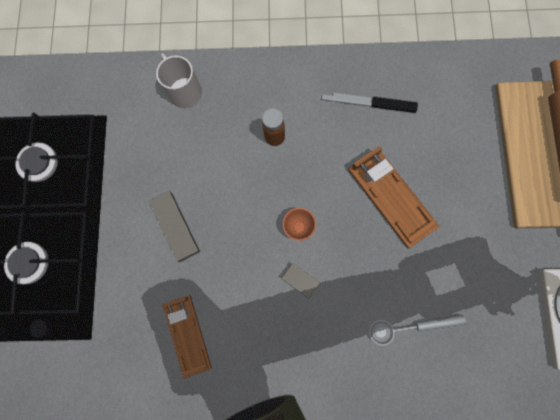

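View pics/scene0.png

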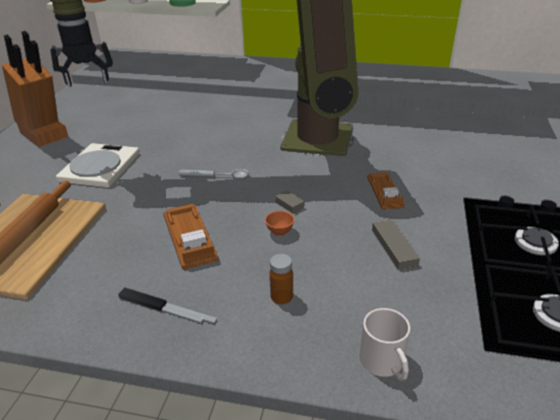

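The top view shows the long stone at about (174,226), and the large holder at (393,197) with its jaw end at (378,170). The short stone is at (298,279), the bowl at (299,224) and the jar at (273,127). The scene view shows the holder at (190,235), the stone at (395,243) and the bowl at (280,224).

```bash
cat >> h.py <<'E'
def load(n):
    d=np.load(n+'0.npz'); k=d['k']; return dict(img=d['img'],fx=k[0],fy=k[1],cx=k[2],cy=k[3]),d['R'],d['t']
def blob(m,near):
    n,l,s,c=cv2.connectedComponentsWithStats(m.astype(np.uint8)); i=[i for i in range(1,n) if s[i,4]>60]
    i=min(i,key=lambda i:np.hypot(*(c[i]-near))); return (l==i).astype(np.uint8)
def outline(m):
    c=max(cv2.findContours(m,cv2.RETR_EXTERNAL,cv2.CHAIN_APPROX_NONE)[0],key=cv2.contourArea); return c[:,0,:].astype(float)
E
python3 - <<'E'
from h import *
for n,S,H in(("top",(174,226),(393,197)),("scene",(395,243),(190,235))):
    f,R,t=load(n); I=f['img'].astype(int); b,g,r=I[...,0],I[...,1],I[...,2]
    wood=blob((r-b>35)&(r>60),H); st=blob((r-b>1)&(r-b<40),S)
    for nm,m,zs in(("stone",st,(0.025,.0125)),("holder",wood,(0.014,.007))):
        o=outline(m)
        for z in zs:
            P=ray(f,R,t,o,z)[:,:2]
            rc=cv2.minAreaRect((P*1000).astype(np.float32)); print(n,nm,m.sum(),z,rc)
    print(I[S[1],S[0]],I[S[1]-20,S[0]+40])
    # white jaw
    w=blob((I.min(2)>130),(379,170) if n=="top" else (193,240)); o=outline(w)
    for z in (.0495,): print('jaw',w.sum(),cv2.minAreaRect((ray(f,R,t,o,z)[:,:2]*1000).astype(np.float32)))
    if n=="top":
        c=I[140:255,335:450].astype(np.uint8); a=cv2.resize(c,None,fx=5,fy=5,interpolation=cv2.INTER_CUBIC); cv2.imwrite('pics/h1.png',a)
E
```

```text
top stone 1696 0.025 ((511.106689453125, 256.71063232421875), (154.680419921875, 53.470523834228516), 26.123828887939453)
top stone 1696 0.0125 ((513.5521240234375, 260.5049743652344), (156.95803833007812, 54.25783157348633), 26.123823165893555)
top holder 3307 0.014 ((568.1185913085938, -222.50588989257812), (221.67523193359375, 89.27546691894531), 33.132320404052734)
top holder 3307 0.007 ((569.9345703125, -224.30921936035156), (223.479736328125, 90.00215148925781), 33.132320404052734)
[110 116 119] [125 124 122]
jaw 311 ((616.1962280273438, -189.460693359375), (28.701271057128906, 50.86960983276367), 32.755558013916016)
scene stone 1296 0.025 ((526.8162231445312, 257.5010986328125), (175.44700622558594, 63.421424865722656), 26.17253875732422)
scene stone 1296 0.0125 ((510.9178161621094, 258.4625549316406), (178.48590087890625, 64.51992797851562), 26.17253875732422)
scene holder 1838 0.014 ((568.5667114257812, -222.85858154296875), (242.97975158691406, 84.18351745605469), 33.30641555786133)
scene holder 1838 0.007 ((560.1961669921875, -226.9176788330078), (245.3011474609375, 84.98780059814453), 33.306392669677734)
[102 109 113] [127 124 122]
jaw 202 ((617.9244384765625, -189.9197998046875), (32.32475662231445, 50.77852249145508), 33.95208740234375)
```

View pics/h1.png

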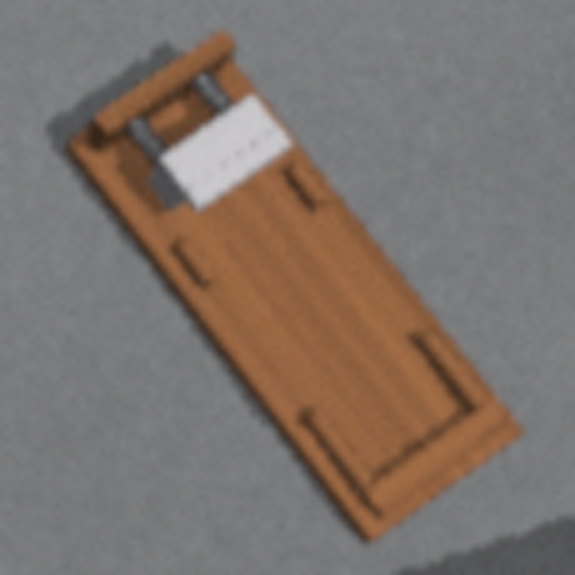

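The crop shows the holder clearly. The jaw plate is at the upper left (crop 225,150), the tail stop at the lower right (425,445), and the plank corners are at about (370,541) and (522,432).

```bash
cat >> h.py <<'E'
def sides(f,R,t,m4,ang,h,c0,half,sc=4):
    o=(outline(m4)+.5)/sc-.5; cam=-R.T@t; out={}
    for nm,a,L in(("+x",0,half[1]),("+y",90,half[0]),("-x",180,half[1]),("-y",270,half[0])):
        a=np.radians(ang+a); n=np.array([np.cos(a),np.sin(a)]); u=np.array([-n[1],n[0]])
        hw=half[0] if nm[1]=="x" else half[1]
        face=(cam[:2]-c0)@n>hw
        P=ray(f,R,t,o,0 if face else h)[:,:2]-c0; s=P@u; d=P@n
        b=np.linspace(-.7*L,.7*L,16); q=[]
        for i in range(15):
            k=(s>b[i])&(s<b[i+1])&(d>0)
            if k.any(): j=np.argmax(np.where(k,d,-1)); q.append((s[j],d[j]))
        vx,vy,x0,y0=cv2.fitLine(np.float32(q)*1000,cv2.DIST_HUBER,0,.01,.01).ravel()
        out[nm]=(round(float(y0-x0*vy/vx),2),round(float(np.degrees(np.arctan(vy/vx))),2),bool(face))
    return out
def masks(f,kind,near,sc=4):
    I=cv2.resize(f['img'],None,fx=sc,fy=sc,interpolation=cv2.INTER_CUBIC)
    I=cv2.GaussianBlur(I,(5,5),0).astype(int); b,g,r=I[...,0],I[...,1],I[...,2]
    m=(r-b>35)&(r>60) if kind=="wood" else (r-b>2)&(r-b<40)
    return cv2.morphologyEx(blob(m,np.array(near)*sc),cv2.MORPH_OPEN,np.ones((7,7),np.uint8))
E
python3 - <<'E'
from h import *
for n,S,H in(("top",(174,226),(393,197)),("scene",(395,243),(190,235))):
    f,R,t=load(n)
    print(n,"stone",sides(f,R,t,masks(f,"st",S),26.1,.025,np.array([.511,.257]),(.075,.025)))
    print(n,"plank",sides(f,R,t,masks(f,"wood",H),33.1,.014,np.array([.568,-.223]),(.11,.042)))
f,R,t=load("top")
c=lambda p:(np.array(p,float)+.5)/5-.5+[335,140]
print("corners",ray(f,R,t,[c((370,541)),c((522,432)),c((68,143))],.014))
print("stop foot",ray(f,R,t,[c((372,478)),c((475,410))],.014))
print("lip edge top",ray(f,R,t,[c((197,212)),c((293,147))],.0495), "rear", ray(f,R,t,[c((158,158)),c((252,95))],.0495))
print("block top rear",ray(f,R,t,[c((95,122)),c((225,33))],.044))
E
```

```text
top stone {'+x': (77.13, -0.04, False), '+y': (26.03, -0.24, False), '-x': (70.63, 0.88, True), '-y': (22.59, -0.1, True)}
top plank {'+x': (111.17, -0.24, False), '+y': (40.45, -0.22, True), '-x': (110.58, -0.27, False), '-y': (39.75, -0.35, False)}
scene stone {'+x': (75.96, -0.42, True), '+y': (24.65, -0.05, False), '-x': (72.6, -0.15, False), '-y': (22.98, -0.5, True)}
scene plank {'+x': (105.85, 0.41, True), '+y': (41.79, -0.29, False), '-x': (120.54, -1.36, False), '-y': (40.79, -0.29, True)}
corners [[ 0.45210826 -0.24696561  0.014     ]
 [ 0.49768943 -0.31572432  0.014     ]
 [ 0.63353475 -0.1277475   0.014     ]]
stop foot [[ 0.47927437 -0.25000492  0.014     ]
 [ 0.50784783 -0.2965359   0.014     ]]
lip edge top [[ 0.58946924 -0.17534739  0.0495    ]
 [ 0.61704273 -0.21782811  0.0495    ]] rear [[ 0.61382146 -0.16035361  0.0495    ]
 [ 0.64081413 -0.20209247  0.0495    ]]
block top rear [[ 0.63258879 -0.13539565  0.044     ]
 [ 0.67139005 -0.19374844  0.044     ]]
```

```bash
cat >> h.py <<'E'
from scipy.spatial.transform import Rotation as Ro
STONE=(.5127,.2593,26.3); HOLD=(.5536,-.2307,33.4)
def tool(ang,pitch=0):  # tool down, x at yaw ang; pitch>0 dips the +x end
    return (Ro.from_euler('z',ang,degrees=True)*Ro.from_euler('y',pitch,degrees=True)).as_matrix()@np.diag([1,-1,-1.])
def row(p,Rt):
    o=sensors.get_obs(); R0=np.array(o['ee_rot'])
    print(np.round(Ro.from_matrix(R0.T@Rt).as_rotvec(),3),np.round(R0.T@(np.array(p)-o['tcp_pos'])*100,2),'t',round(o['t'],2))
E
python3 -c "
from h import *
row([*STONE[:2],.13],tool(STONE[2]))"
```

```text
[-0.002 -0.    -0.027] [ 57.41 -67.02  10.15] t 0.1
```

Emit:
arm_command([
  [-0.002, 0, -0.027, 57.4, -67.0, 10.1, 1],
  [-0.002, 0, -0.027, 57.4, -67.0, 10.1, 1],
  [-0.002, 0, -0.027, 57.4, -67.0, 10.1, 1],
  [-0.002, 0, -0.027, 57.4, -67.0, 10.1, 1],
  [-0.002, 0, -0.027, 57.4, -67.0, 10.1, 1],
  [-0.002, 0, -0.027, 57.4, -67.0, 10.1, 1],
  [-0.002, 0, -0.027, 57.4, -67.0, 10.1, 1],
  [-0.002, 0, -0.027, 57.4, -67.0, 10.1, 1],
  [-0.002, 0, -0.027, 57.4, -67.0, 10.1, 1],
  [-0.002, 0, -0.027, 57.4, -67.0, 10.1, 1],
  [-0.002, 0, -0.027, 57.4, -67.0, 10.1, 1],
  [-0.002, 0, -0.027, 57.4, -67.0, 10.1, 1],
])

```text
t: 1.3
tcp_pos: [0.4346, -0.0148, 0.1627]
ee_rot: [[0.897, 0.443, 0.001], [0.443, -0.897, -0.002], [0.0, 0.002, -1.0]]
ft_force: [0.7, 0.6, -0.0]
width: 0.0854
grip_force: 0.0
```

```bash
python3 -c "
from h import *
row([*STONE[:2],.13],tool(STONE[2]))"
```

```text
[ 0.002 -0.    -0.   ] [ 19.14 -21.13   3.23] t 1.3
```

Emit:
arm_command([
  [0, 0, 0, 18.5, -20.5, 3.2, 1],
  [0, 0, 0, 18.5, -20.5, 3.2, 1],
  [0, 0, 0, 18.5, -20.5, 3.2, 1],
  [0, 0, 0, 18.5, -20.5, 3.2, 1],
  [0, 0, 0, 18.5, -20.5, 3.2, 1],
  [0, 0, 0, 18.5, -20.5, 3.2, 1],
  [0, 0, 0, 18.5, -20.5, 3.2, 1],
  [0, 0, 0, 18.5, -20.5, 3.2, 1],
  [0, 0, 0, 18.5, -20.5, 3.2, 1],
  [0, 0, 0, 18.5, -20.5, 3.2, 1],
])

```text
t: 2.3
tcp_pos: [0.5098, 0.2476, 0.1308]
ee_rot: [[0.897, 0.441, 0.001], [0.441, -0.897, -0.002], [-0.0, 0.002, -1.0]]
ft_force: [-0.0, -0.2, -0.3]
width: 0.0853
grip_force: 0.0
```

```bash
python3 -c "
from h import *
row([*STONE[:2],.004],tool(STONE[2]))
f,R,t=grab('scene'); cv2.imwrite('pics/s2.png',cv2.resize(f['img'][130:330,280:520],None,fx=3,fy=3))
print(proj(f,R,t,[sensors.get_obs()['tcp_pos']]))"
```

```text
[ 0.002  0.    -0.002] [ 0.78 -0.95 12.68] t 2.3
[[395.87613662 199.44315782]]
```

View pics/s2.png

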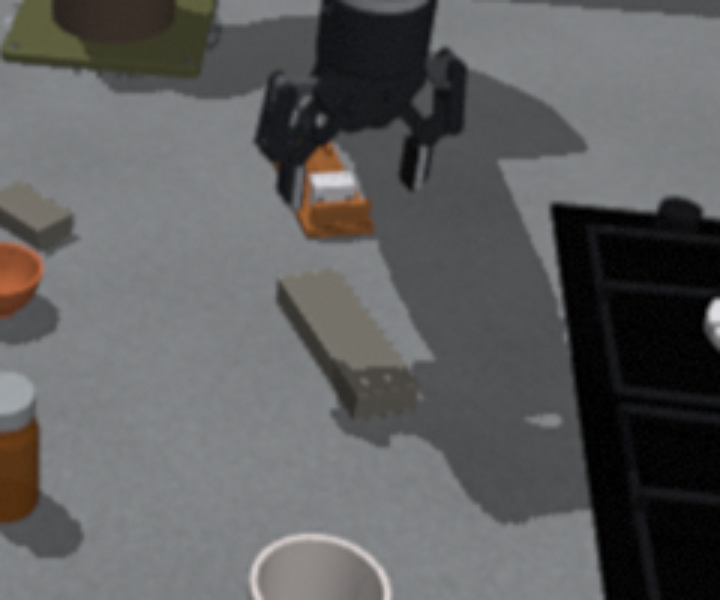

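The picture shows the open fingers at crop (290,190) and (415,180), either side of the stone's line. The stone is clear at crop (345,340).

Emit:
arm_command([
  [0.002, 0, -0.002, 0.8, -1.0, 4, 1],
  [0.002, 0, -0.002, 0.8, -1.0, 8, 1],
  [0.002, 0, -0.002, 0.8, -1.0, 11, 1],
  [0.002, 0, -0.002, 0.8, -1.0, 12.6, 1],
  [0.002, 0, -0.002, 0.8, -1.0, 12.6, 1],
  [0.002, 0, -0.002, 0.8, -1.0, 12.6, 1],
  [0.002, 0, -0.002, 0.8, -1.0, 12.6, 1],
])

```text
t: 3.05
tcp_pos: [0.5146, 0.2616, 0.007]
ee_rot: [[0.896, 0.444, 0.004], [0.444, -0.896, 0.002], [0.004, 0.0, -1.0]]
ft_force: [-0.0, -1.1, 0.4]
width: 0.0854
grip_force: 0.0
```

Emit:
arm_command([
  [0, 0, 0, 0, 0, 0, -0.2],
  [0, 0, 0, 0, 0, 0, -0.6],
  [0, 0, 0, 0, 0, 0, -1],
  [0, 0, 0, 0, 0, 0, -1],
  [0, 0, 0, 0, 0, 0, -1],
  [0, 0, 0, 0, 0, 0, -1],
  [0, 0, 0, 0, 0, 0, -1],
  [0, 0, 0, 0, 0, 0, -1],
], grip_force=90)

```text
t: 3.85
tcp_pos: [0.5141, 0.2614, 0.0065]
ee_rot: [[0.896, 0.445, 0.003], [0.445, -0.896, 0.001], [0.003, 0.001, -1.0]]
ft_force: [-0.9, -1.5, 5.6]
width: 0.0483
grip_force: 96.7
```

Emit:
arm_command([
  [0, 0, 0, 0, 0, -3, -1],
  [0, 0, 0, 0, 0, -8, -1],
  [0, 0, 0, 0, 0, -13, -1],
  [0, 0, 0, 0, 0, -15, -1],
  [0, 0, 0, 0, 0, -15, -1],
  [0, 0, 0, 0, 0, -15, -1],
  [0, 0, 0, 0, 0, -15, -1],
])

```text
t: 4.55
tcp_pos: [0.5106, 0.2602, 0.1509]
ee_rot: [[0.896, 0.445, -0.006], [0.445, -0.896, -0.002], [-0.006, -0.001, -1.0]]
ft_force: [-0.1, 0.8, -4.3]
width: 0.0478
grip_force: 95.4
```

```bash
python3 - <<'E'
from h import *
o=sensors.get_obs(); print(o['tcp_pos'],o['ft_force'],o['width'],o['grip_force'])
row([HOLD[0],HOLD[1],.155],tool(HOLD[2]))
f,R,t=grab('scene'); p=proj(f,R,t,[o['tcp_pos']])[0]; print(p)
x,y=p.astype(int); cv2.imwrite('pics/s3.png',cv2.resize(f['img'][y-70:y+70,x-90:x+90],None,fx=4,fy=4)); print(x-90,y-70)
E
```

```text
[0.51059651 0.26022925 0.15085098] [-0.08598437  0.80126305 -4.30525019] 0.04784108657122573 95.36121368408203
[-0.001  0.006 -0.122] [-17.98  45.88  -0.33] t 4.55
[402.91622587 192.56283833]
312 122
```

View pics/s3.png

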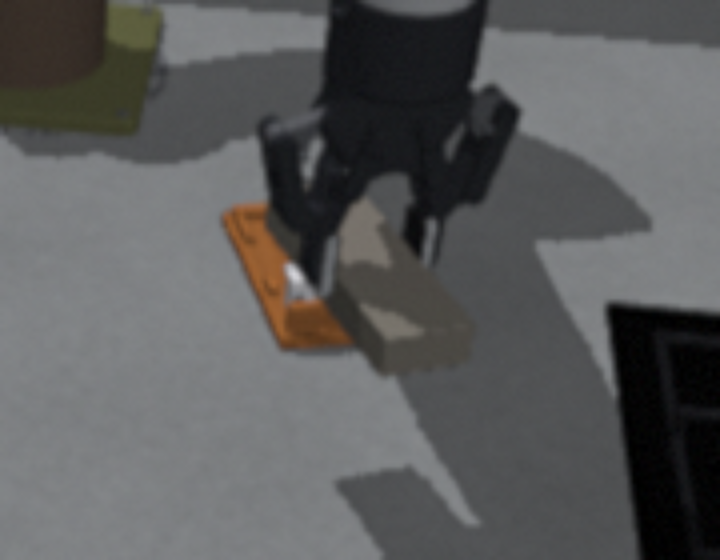

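The stone is held level; its front end's bottom edge runs from crop (387,376) to (468,350). Next I carry it over the holder.

Emit:
arm_command([
  [0, 0.006, -0.122, -18, 45.9, -0.3, -1],
  [0, 0.006, -0.122, -18, 45.9, -0.3, -1],
  [0, 0.006, -0.122, -18, 45.9, -0.3, -1],
  [0, 0.006, -0.122, -18, 45.9, -0.3, -1],
  [0, 0.006, -0.122, -18, 45.9, -0.3, -1],
  [0, 0.006, -0.122, -18, 45.9, -0.3, -1],
  [0, 0.006, -0.122, -18, 45.9, -0.3, -1],
  [0, 0.006, -0.122, -18, 45.9, -0.3, -1],
  [0, 0.006, -0.122, -18, 45.9, -0.3, -1],
  [0, 0.006, -0.122, -18, 45.9, -0.3, -1],
  [0, 0.006, -0.122, -18, 45.9, -0.3, -1],
  [0, 0.006, -0.122, -18, 45.9, -0.3, -1],
])

```text
t: 5.8
tcp_pos: [0.5544, -0.2305, 0.1551]
ee_rot: [[0.836, 0.548, 0.001], [0.548, -0.836, 0.006], [0.004, -0.004, -1.0]]
ft_force: [-0.1, 0.1, -5.1]
width: 0.0477
grip_force: 96.0
```

Emit:
arm_command([
  [0, 0, 0, 0, 0, 0, -1],
  [0, 0, 0, 0, 0, 0, -1],
  [0, 0, 0, 0, 0, 0, -1],
  [0, 0, 0, 0, 0, 0, -1],
])

```text
t: 6.2
tcp_pos: [0.5557, -0.2292, 0.1577]
ee_rot: [[0.834, 0.551, 0.005], [0.551, -0.834, 0.003], [0.006, 0.0, -1.0]]
ft_force: [-0.6, 0.4, -4.7]
width: 0.0482
grip_force: 96.0
```

```bash
python3 - <<'E'
from h import *
o=sensors.get_obs(); print(o['tcp_pos'],o['ft_force'],o['width'],o['grip_force'])
row([HOLD[0],HOLD[1],.155],tool(HOLD[2]))
a=np.radians(HOLD[2])
f,R,t=grab('scene'); p=proj(f,R,t,[[HOLD[0],HOLD[1],.05]])[0]
x,y=p.astype(int); cv2.imwrite('pics/s4.png',cv2.resize(f['img'][y-75:y+75,x-100:x+100],None,fx=4,fy=4,interpolation=cv2.INTER_CUBIC)); print(x-100,y-75)
np.savez('scene1.npz',img=f['img'])
f,R,t=grab('top'); np.savez('top1.npz',img=f['img'])
E
```

```text
[ 0.5556971  -0.22920342  0.15769104] [-0.58912239  0.3536334  -4.69703514] 0.04818542733427139 95.97689151763916
[ 0.    -0.006  0.001] [-0.26  0.01  0.27] t 6.2
85 141
```

View pics/s4.png

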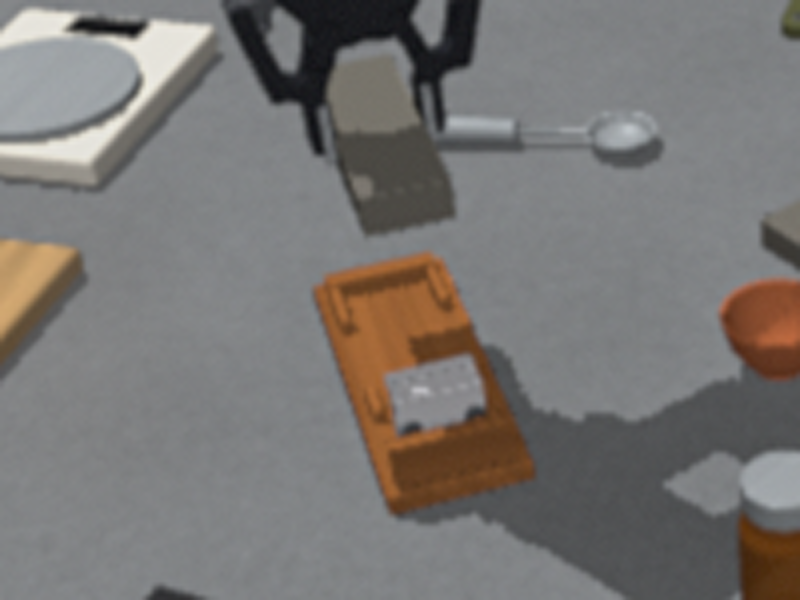

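The stone hangs level in line with the holder. Its front end's bottom corners are at crop (372,235) and (455,215). The holder's tail corners are at (316,290) and (437,253), and the lip's far edge runs from (385,375) to (473,356).

```bash
python3 - <<'E'
from h import *
f,R,t=load('scene'); c=lambda p:(np.array(p,float)+.5)/4-.5+[85,141]
a=np.radians(HOLD[2]); U=np.array([[np.cos(a),np.sin(a)],[-np.sin(a),np.cos(a)]])
o=sensors.get_obs()
def loc(ps,z,ref,nm): print(nm,np.round(((ray(f,R,t,[c(p) for p in ps],z)[:,:2]-np.array(ref)[:2])@U.T)*1000,1).tolist())
loc([(372,235),(455,215)],o['tcp_pos'][2]-.0065,o['tcp_pos'],"stone nose bottom rel tcp (75,-+25)")
loc([(316,290),(437,253)],.014,HOLD,"tail corners (-95,-+42)")
loc([(385,375),(473,356)],.0495,HOLD,"lip far (61,-+25)")
loc([(400,513),(533,475)],0,HOLD,"front bottom (125,-+42)")
f,R,t=load('top'); I=np.load('top1.npz')['img']
p=proj(f,R,t,[o['tcp_pos']])[0].astype(int); x,y=p; print(x-70,y-55)
cv2.imwrite('pics/t5.png',cv2.resize(I[y-55:y+55,x-70:x+70],None,fx=5,fy=5,interpolation=cv2.INTER_CUBIC))
E
```

```text
stone nose bottom rel tcp (75,-+25) [[71.4, -20.9], [69.6, 24.5]]
tail corners (-95,-+42) [[-87.9, -41.8], [-98.9, 38.3]]
lip far (61,-+25) [[61.8, -25.5], [63.6, 25.0]]
front bottom (125,-+42) [[123.1, -37.0], [120.2, 40.0]]
346 126
```

View pics/t5.png

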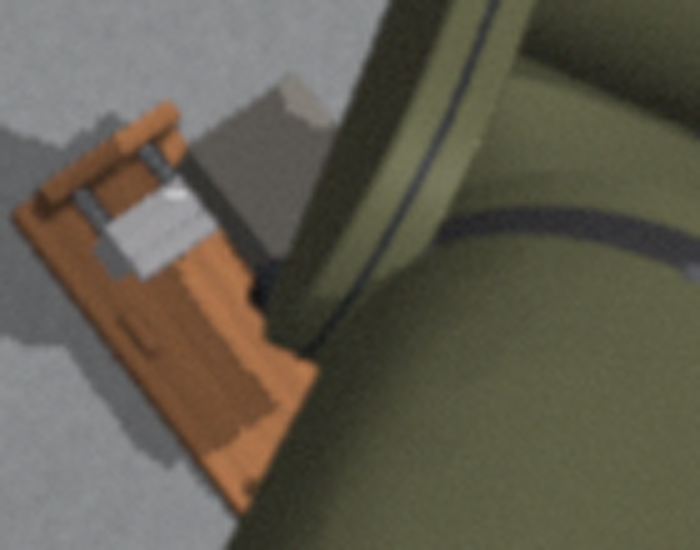

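The top view shows the nose's top edge from crop (188,148) to (290,75), with the arm hiding the rest. I'll check both views for a calibration bias.

```bash
python3 - <<'E'
from h import *
f,R,t=load('top'); a=np.radians(HOLD[2]); U=np.array([[np.cos(a),np.sin(a)],[-np.sin(a),np.cos(a)]])
c=lambda p:(np.array(p,float)+.5)/5-.5+[346,126]; o=sensors.get_obs()
T=o['tcp_pos']
def loc(ps,z,ref,nm): print(nm,np.round(((ray(f,R,t,[c(p) for p in ps],z)[:,:2]-np.array(ref)[:2])@U.T)*1000,1).tolist())
loc([(188,148),(290,75)],T[2]+.0185,T,"nose top rel tcp (75,+-25)")
loc([(138,280),(220,222)],.0495,HOLD,"lip (61,+-25)")
loc([(240,515),(14,215)],.014,HOLD,"+y edge 42")
loc([(38,195),(165,102)],.044,HOLD,"block rear top (121,+-35)")
f2,R2,t2=load('scene')
# edge-fit in scene of held stone: lowest silhouette
E
```

```text
nose top rel tcp (75,+-25) [[72.2, 25.7], [73.3, -21.6]]
lip (61,+-25) [[62.1, 27.3], [62.7, -16.6]]
+y edge 42 [[-42.5, 43.0], [122.4, 42.1]]
block rear top (121,+-35) [[117.8, 37.6], [120.3, -32.5]]
```

```bash
cat >> h.py <<'E'
def hp(x,y,z,p,yaw=HOLD[2]):  # tcp at holder x,y (mm), world z (mm), pitch deg
    a=np.radians(HOLD[2]); row([HOLD[0]+(x*np.cos(a)-y*np.sin(a))/1e3,HOLD[1]+(x*np.sin(a)+y*np.cos(a))/1e3,z/1e3],tool(yaw,p))
def where():
    o=sensors.get_obs(); a=np.radians(HOLD[2]); U=np.array([[np.cos(a),np.sin(a),0],[-np.sin(a),np.cos(a),0],[0,0,1]]); R=U@o['ee_rot']
    print('t',round(o['t'],2),'holder mm',np.round(U@(o['tcp_pos']-[*HOLD[:2],0])*1e3,1),'F',np.round(U@o['ft_force'],1),'M',np.round(U@o['ft_torque'],2),'pitch',round(np.degrees(np.arcsin(-R[2,0])),2),'yaw',round(np.degrees(np.arctan2(R[1,0],R[0,0])),2),'roll',round(np.degrees(R[2,1]),2),'w',round(o['width'],4),'g',round(o['grip_force']))
E
python3 -c "
from h import *
where(); hp(-17,-1,60,10)"
```

```text
t 6.3 holder mm [  2.4  -0.2 157.8] F [-0.3  0.9 -4.6] M [ 0.03 -0.03 -0.02] pitch -0.35 yaw 0.04 roll 0.04 w 0.0478 g 96
[ 0.001 -0.181  0.001] [-2.    0.07  9.77] t 6.3
```

Emit:
arm_command([
  [0, -0.06, 0, -2, 0.07, 2, -1],
  [0, -0.12, 0, -2, 0.07, 4.5, -1],
  [0, -0.181, 0, -2, 0.07, 7, -1],
  [0, -0.181, 0, -2, 0.07, 9, -1],
  [0, -0.181, 0, -2, 0.07, 9.8, -1],
  [0, -0.181, 0, -2, 0.07, 9.8, -1],
  [0, -0.181, 0, -2, 0.07, 9.8, -1],
  [0, -0.181, 0, -2, 0.07, 9.8, -1],
  [0, -0.181, 0, -2, 0.07, 9.8, -1],
])

```text
t: 7.2
tcp_pos: [0.5407, -0.242, 0.0612]
ee_rot: [[0.823, 0.55, -0.143], [0.542, -0.835, -0.097], [-0.173, 0.003, -0.985]]
ft_force: [0.1, -0.1, -4.9]
width: 0.0478
grip_force: 95.8
```

```bash
python3 - <<'E'
from h import *
where(); hp(-17,-1,40,10)
f,R,t=grab('scene'); p=proj(f,R,t,[[HOLD[0],HOLD[1],.03]])[0]
x,y=p.astype(int); cv2.imwrite('pics/s6.png',cv2.resize(f['img'][y-50:y+50,x-65:x+65],None,fx=6,fy=6,interpolation=cv2.INTER_CUBIC)); print(x-65,y-50)
E
```

```text
t 7.2 holder mm [-17.   -2.3  61.2] F [ 0.  -0.1 -4.9] M [-0.03 -0.21  0.04] pitch 9.95 yaw -0.05 roll 0.16 w 0.0478 g 96
[ 0.003 -0.001 -0.001] [ 0.37 -0.14  2.09] t 7.2
121 173
```

View pics/s6.png

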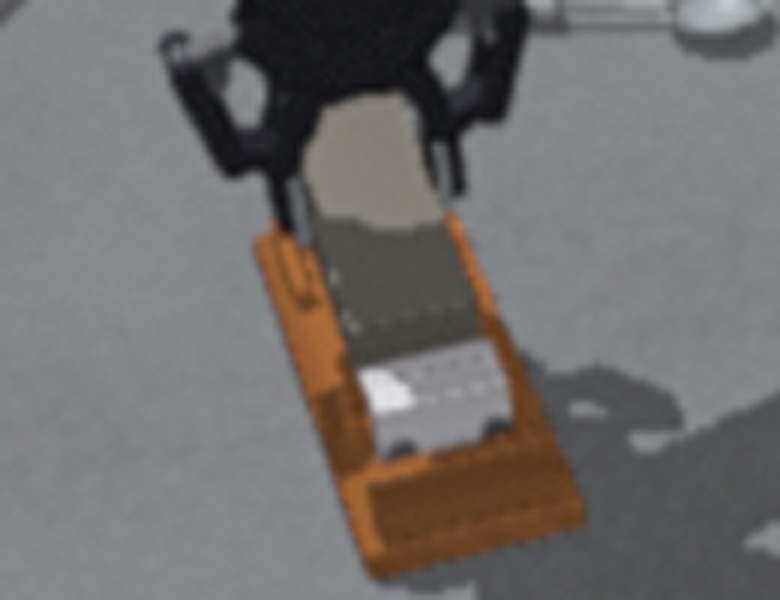

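The nose is just short of the lip: its top edge runs from crop (350,333) to (482,303), and the lip edge from (350,368) to (497,340). Laterally they look aligned to within a couple of mm.

```bash
python3 - <<'E'
from h import *
f,R,t=load('scene'); c=lambda p:(np.array(p,float)+.5)/6-.5+[121,173]
a=np.radians(HOLD[2]); U=np.array([[np.cos(a),np.sin(a)],[-np.sin(a),np.cos(a)]])
def loc(ps,z,nm): print(nm,np.round(((ray(f,R,t,[c(p) for p in ps],z)[:,:2]-np.array(HOLD)[:2])@U.T)*1000,1).tolist())
loc([(350,333),(482,303)],.067,"nose top (57,-+25)")
loc([(354,367),(497,340)],.0495,"lip (61,-+25)")
loc([(372,580),(585,522)],.0,"front")
loc([(365,560),(585,500)],.014,"front top")
loc([(372,482),(558,437)],.044,"block rear top (121,-+35)")
loc([(256,240),(455,213)],.014,"-y, +y edge points -+42")
E
```

```text
nose top (57,-+25) [[60.5, -27.2], [61.1, 23.0]]
lip (61,-+25) [[58.4, -27.7], [62.7, 26.5]]
front [[122.5, -41.5], [121.0, 40.3]]
front top [[126.9, -43.2], [125.0, 40.5]]
block rear top (121,-+35) [[120.9, -35.2], [121.7, 33.9]]
-y, +y edge points -+42 [[-90.6, -42.2], [-77.8, 39.9]]
```

```bash
python3 -c "
from h import *
where(); hp(-22,-1,35,10)"
```

```text
t 7.25 holder mm [-17.1  -2.1  60.9] F [ 0.5 -0.  -4.8] M [ 0.01 -0.2   0.04] pitch 9.96 yaw -0.05 roll 0.13 w 0.0482 g 96
[ 0.002 -0.001 -0.001] [-0.03 -0.12  2.63] t 7.25
```

Emit:
arm_command([
  [0.002, 0, 0, 0, -0.12, 0.5, -1],
  [0.002, 0, 0, 0, -0.12, 1.1, -1],
  [0.002, 0, 0, 0, -0.12, 1.6, -1],
  [0.002, 0, 0, 0, -0.12, 2.0, -1],
  [0.002, 0, 0, 0, -0.12, 2.3, -1],
  [0.002, 0, 0, 0, -0.12, 2.5, -1],
  [0.002, 0, 0, 0, -0.12, 2.6, -1],
  [0.002, 0, 0, 0, -0.12, 2.6, -1],
])

```text
t: 8.05
tcp_pos: [0.5354, -0.2429, 0.0338]
ee_rot: [[0.822, 0.55, -0.146], [0.542, -0.835, -0.094], [-0.174, -0.002, -0.985]]
ft_force: [-1.0, 0.7, -4.4]
width: 0.0479
grip_force: 95.9
```

```bash
python3 -c "
from h import *
where(); hp(-10,-1,35,10)"
```

```text
t 8.05 holder mm [-21.9  -0.1  33.8] F [-0.4  1.1 -4.4] M [-0.01 -0.25 -0.04] pitch 10.03 yaw -0.01 roll -0.1 w 0.0479 g 96
[-0.002  0.001 -0.   ] [ 1.15  0.08 -0.32] t 8.05
```

Emit:
arm_command([
  [0, 0, 0, 0.4, 0.08, -0.07, -1],
  [0, 0, 0, 0.8, 0.08, -0.14, -1],
  [0, 0, 0, 1.2, 0.08, -0.21, -1],
  [0, 0, 0, 1.2, 0.08, -0.21, -1],
  [0, 0, 0, 1.2, 0.08, -0.21, -1],
])

```text
t: 8.55
tcp_pos: [0.5461, -0.2367, 0.0339]
ee_rot: [[0.822, 0.55, -0.146], [0.542, -0.835, -0.095], [-0.174, -0.002, -0.985]]
ft_force: [-0.1, -0.4, -4.4]
width: 0.0478
grip_force: 95.9
```

```bash
python3 -c "
from h import *
where(); hp(-4,-1,34.3,10)"
```

```text
t 8.55 holder mm [-9.6 -0.9 33.9] F [-0.3 -0.2 -4.4] M [-0.01 -0.21 -0.  ] pitch 10.03 yaw 0.01 roll -0.09 w 0.0478 g 96
[-0.002  0.001  0.   ] [ 0.54  0.01 -0.13] t 8.55
```

Emit:
arm_command([
  [0, 0, 0, 0.2, 0, -0.03, -1],
  [0, 0, 0, 0.4, 0, -0.06, -1],
  [0, 0, 0, 0.5, 0, -0.08, -1],
  [0, 0, 0, 0.5, 0, -0.08, -1],
])

```text
t: 8.95
tcp_pos: [0.5503, -0.234, 0.0338]
ee_rot: [[0.822, 0.55, -0.146], [0.542, -0.835, -0.094], [-0.174, -0.002, -0.985]]
ft_force: [-0.5, -0.3, -4.9]
width: 0.0476
grip_force: 95.9
```

```bash
python3 -c "
from h import *
where(); hp(0,-1,34.3,10)"
```

```text
t 8.95 holder mm [-4.5 -1.  33.8] F [-0.6  0.  -4.9] M [ 0.04 -0.27  0.  ] pitch 10.03 yaw -0.0 roll -0.09 w 0.0476 g 96
[-0.002  0.    -0.   ] [ 0.44  0.   -0.13] t 8.95
```

Not in contact yet, so I go on in small steps.

Emit:
arm_command([
  [0, 0, 0, 0.1, 0, -0.02, -1],
  [0, 0, 0, 0.2, 0, -0.03, -1],
  [0, 0, 0, 0.2, 0, -0.03, -1],
])

```text
t: 9.25
tcp_pos: [0.5506, -0.2338, 0.0337]
ee_rot: [[0.822, 0.55, -0.15], [0.542, -0.835, -0.096], [-0.178, -0.002, -0.984]]
ft_force: [-4.6, -3.4, -2.4]
width: 0.0477
grip_force: 96.0
```

Emit:
arm_command([
  [0, 0, 0, 0.1, 0, -0.02, -1],
  [0, 0, 0, 0.2, 0, -0.03, -1],
  [0, 0, 0, 0.2, 0, -0.03, -1],
])

```text
t: 9.55
tcp_pos: [0.5519, -0.2329, 0.0337]
ee_rot: [[0.821, 0.55, -0.15], [0.542, -0.835, -0.096], [-0.178, -0.003, -0.984]]
ft_force: [-6.4, -3.8, -2.1]
width: 0.0478
grip_force: 96.0
```

```bash
python3 -c "
from h import *
where()"
```

```text
t 9.55 holder mm [-2.6 -0.9 33.7] F [-7.4  0.3 -2.1] M [-0.    0.86 -0.02] pitch 10.28 yaw 0.0 roll -0.15 w 0.0478 g 96
```

Emit:
arm_command([
  [0, 0, 0, 0.15, 0, -0.02, -1],
  [0, 0, 0, 0.3, 0, -0.05, -1],
  [0, 0, 0, 0.45, 0, -0.08, -1],
  [0, 0, 0, 0.55, 0, -0.1, -1],
  [0, 0, 0, 0.55, 0, -0.1, -1],
])

```text
t: 10.05
tcp_pos: [0.556, -0.2302, 0.0337]
ee_rot: [[0.821, 0.55, -0.152], [0.542, -0.835, -0.096], [-0.18, -0.003, -0.984]]
ft_force: [-8.4, -6.4, -2.4]
width: 0.0481
grip_force: 96.1
```

```bash
python3 -c "
from h import *
where()"
```

```text
t 10.05 holder mm [ 2.2 -0.9 33.7] F [-10.5  -0.7  -2.4] M [0.   1.28 0.03] pitch 10.37 yaw 0.01 roll -0.18 w 0.0481 g 96
```

Emit:
arm_command([
  [0, 0, 0, 0.1, 0, -0.02, -1],
  [0, 0, 0, 0.17, 0, -0.04, -1],
  [0, 0, 0, 0.17, 0, -0.04, -1],
])

```text
t: 10.35
tcp_pos: [0.5572, -0.2294, 0.0338]
ee_rot: [[0.821, 0.55, -0.152], [0.541, -0.835, -0.097], [-0.18, -0.003, -0.984]]
ft_force: [-9.1, -6.4, -2.0]
width: 0.0483
grip_force: 96.1
```

```bash
python3 -c "
from h import *
where(); hp(4.5,-.9,27.3,5); hp(4.8,-.9,24.6,3);hp(5.6,-.9,20.8,0)"
```

```text
t 10.35 holder mm [ 3.7 -0.9 33.8] F [-11.1  -0.4  -2. ] M [-0.06  1.35  0.07] pitch 10.4 yaw -0.0 roll -0.18 w 0.0483 g 96
[-0.003  0.094 -0.   ] [ 0.2  -0.    0.62] t 10.35
[-0.003  0.129 -0.   ] [0.27 0.   0.88] t 10.35
[-0.003  0.181 -0.   ] [0.42 0.   1.24] t 10.35
```

Emit:
arm_command([
  [0, 0.03, 0, 0.06, 0, 0.2, -1],
  [0, 0.06, 0, 0.13, 0, 0.4, -1],
  [0, 0.094, 0, 0.2, 0, 0.62, -1],
  [0, 0.094, 0, 0.2, 0, 0.62, -1],
  [0, 0.094, 0, 0.2, 0, 0.62, -1],
])

```text
t: 10.85
tcp_pos: [0.5575, -0.2291, 0.0269]
ee_rot: [[0.832, 0.55, -0.075], [0.548, -0.835, -0.045], [-0.087, -0.003, -0.996]]
ft_force: [-7.3, -7.0, -2.5]
width: 0.048
grip_force: 96.2
```

```bash
python3 -c "
from h import *
where(); hp(4.8,-.9,24.6,3);hp(5.6,-.9,20.8,0)"
```

```text
t 10.85 holder mm [ 4.1 -0.8 26.9] F [-10.   -1.8  -2.5] M [-0.22  1.52 -0.03] pitch 5.02 yaw -0.02 roll -0.19 w 0.048 g 96
[-0.003  0.035 -0.   ] [0.09 0.01 0.22] t 10.85
[-0.003  0.088 -0.   ] [0.2  0.01 0.59] t 10.85
```

Emit:
arm_command([
  [0, 0, 0, 0.1, 0, 0, -1],
  [0, 0.035, 0, 0.16, 0, 0.22, -1],
  [0, 0.06, 0, 0.22, 0, 0.39, -1],
  [0, 0.06, 0, 0.22, 0, 0.39, -1],
])

```text
t: 11.25
tcp_pos: [0.5589, -0.2282, 0.0224]
ee_rot: [[0.835, 0.55, -0.025], [0.55, -0.835, -0.012], [-0.027, -0.003, -1.0]]
ft_force: [-8.2, -7.7, -2.8]
width: 0.0478
grip_force: 96.2
```

```bash
python3 -c "
from h import *
where(); hp(5.6,-.9,20.8,0)"
```

```text
t 11.25 holder mm [ 5.8 -0.8 22.4] F [-11.1  -1.9  -2.8] M [-0.19  1.64  0.05] pitch 1.56 yaw -0.03 roll -0.19 w 0.0478 g 96
[-0.003  0.027 -0.001] [-0.01  0.01  0.16] t 11.25
```

Emit:
arm_command([
  [0, 0.014, 0, -0.02, 0.01, 0.1, -1],
  [0, 0.027, 0, -0.04, 0.02, 0.18, -1],
  [0, 0.027, 0, -0.05, 0.02, 0.2, -1],
  [0, 0.027, 0, -0.05, 0.02, 0.2, -1],
])

```text
t: 11.65
tcp_pos: [0.5588, -0.2284, 0.0207]
ee_rot: [[0.835, 0.551, -0.002], [0.551, -0.835, 0.002], [-0.001, -0.003, -1.0]]
ft_force: [-8.6, -6.7, -2.2]
width: 0.048
grip_force: 96.4
```

```bash
python3 -c "
from h import *
where()"
```

```text
t 11.65 holder mm [ 5.6 -0.9 20.7] F [-10.9  -0.8  -2.2] M [-0.17  1.71 -0.01] pitch 0.04 yaw 0.01 roll -0.19 w 0.048 g 96
```

Emit:
arm_command([
  [0, 0, 0, -0.1, 0, 0.05, -1],
  [0, 0, 0, -0.2, 0, 0.1, -1],
  [0, 0, 0, -0.3, 0, 0.15, -1],
  [0, 0, 0, -0.4, 0, 0.15, -1],
  [0, 0, 0, -0.4, 0, 0.15, -1],
])

```text
t: 12.15
tcp_pos: [0.5568, -0.2299, 0.0206]
ee_rot: [[0.834, 0.551, -0.0], [0.551, -0.834, 0.003], [0.002, -0.003, -1.0]]
ft_force: [-8.7, -1.2, 2.8]
width: 0.0479
grip_force: 97.0
```

```bash
python3 -c "
from h import *
where()"
```

```text
t 12.15 holder mm [ 3.1 -1.1 20.6] F [-7.9  3.7  2.8] M [0.37 1.28 0.18] pitch -0.1 yaw 0.04 roll -0.16 w 0.0479 g 97
```

Emit:
arm_command([
  [0, 0, 0, -0.1, 0, 0, -1],
  [0, 0, 0, -0.2, 0, 0, -1],
  [0, 0, 0, -0.25, 0, 0, -1],
  [0, 0, 0, -0.25, 0, 0, -1],
])

```text
t: 12.55
tcp_pos: [0.5557, -0.2306, 0.0206]
ee_rot: [[0.835, 0.551, 0.002], [0.551, -0.835, 0.004], [0.004, -0.002, -1.0]]
ft_force: [-6.2, 0.8, 3.3]
width: 0.0482
grip_force: 96.9
```

```bash
python3 -c "
from h import *
where()"
```

```text
t 12.55 holder mm [ 1.8 -1.1 20.6] F [-4.8  4.1  3.3] M [0.51 0.91 0.19] pitch -0.24 yaw 0.02 roll -0.13 w 0.0482 g 97
```

Emit:
arm_command([
  [0, 0, 0, 0, 0, 0, 0.5],
  [0, 0, 0, 0, 0, 0, 0.8],
  [0, 0, 0, 0, 0, 0, 0.8],
  [0, 0, 0, 0, 0, 0, 0.8],
  [0, 0, 0, 0, 0, 0, 0.8],
  [0, 0, 0, 0, 0, 0, 0.8],
])

```text
t: 13.15
tcp_pos: [0.5564, -0.2303, 0.0199]
ee_rot: [[0.835, 0.55, 0.004], [0.55, -0.835, 0.005], [0.006, -0.001, -1.0]]
ft_force: [-0.4, -0.0, 0.2]
width: 0.0769
grip_force: 0.0
```

Emit:
arm_command([
  [0, 0, 0, 0, 0, -2, 0.8],
  [0, 0, 0, 0, 0, -5, 0.8],
  [0, 0, 0, 0, 0, -9, 0.8],
  [0, 0, 0, 0, 0, -9, -1],
  [0, 0, 0, 0, 0, -9, -1],
  [0, 0, 0, 0, 0, -9, -1],
  [0, 0, 0, 0, 0, -9, -1],
  [0, 0, 0, 0, 0, -9, -1],
])

```text
t: 13.95
tcp_pos: [0.555, -0.2303, 0.1081]
ee_rot: [[0.835, 0.55, 0.002], [0.55, -0.835, 0.006], [0.005, -0.004, -1.0]]
ft_force: [1.1, 0.4, -0.7]
width: 0.0035
grip_force: 0.0
```

```bash
python3 - <<'E'
from h import *
where(); hp(-55,-1,45,0)
f,R,t=grab('scene'); p=proj(f,R,t,[[HOLD[0],HOLD[1],.03]])[0]
x,y=p.astype(int); cv2.imwrite('pics/s7.png',cv2.resize(f['img'][y-50:y+50,x-65:x+65],None,fx=6,fy=6,interpolation=cv2.INTER_CUBIC)); print(x-65,y-50)
E
```

```text
t 13.95 holder mm [  1.4  -0.5 108.1] F [ 1.1 -0.3 -0.7] M [ 0.   -0.02 -0.03] pitch -0.27 yaw -0.03 roll -0.23 w 0.0035 g 0
[-0.004 -0.005 -0.001] [-5.67  0.08  6.29] t 13.95
121 173
```

View pics/s7.png

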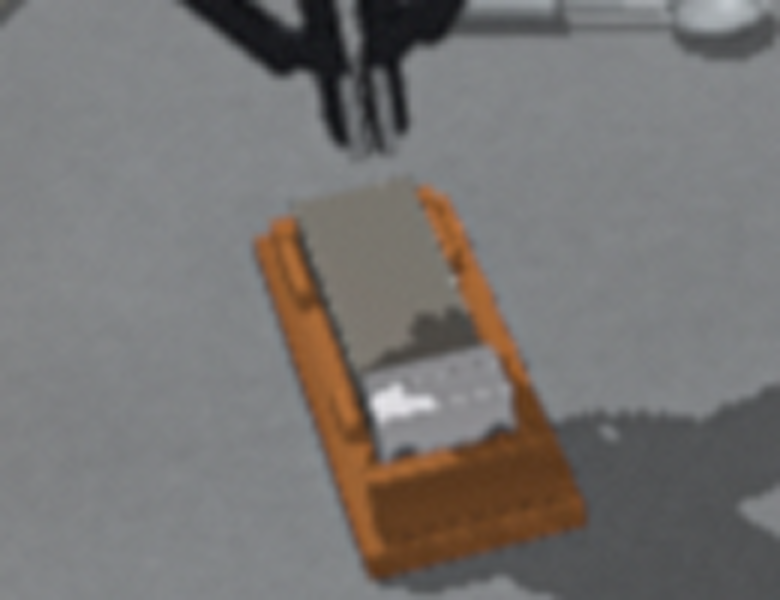

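The stone lies between the rails, with its nose under the lip (edge at crop 365,370 to 490,345) and its tail inside the stop at (350,190). Next I press the tail down with closed fingers and check its height.

Emit:
arm_command([
  [0, 0, 0, -2.5, 0.08, 2, -1],
  [0, 0, 0, -5.7, 0.08, 4.5, -1],
  [0, 0, 0, -5.7, 0.08, 6.0, -1],
  [0, 0, 0, -5.7, 0.08, 6.3, -1],
  [0, 0, 0, -5.7, 0.08, 6.6, -1],
  [0, 0, 0, -5.7, 0.08, 6.8, -1],
  [0, 0, 0, -5.7, 0.08, 6.9, -1],
  [0, 0, 0, -5.7, 0.08, 6.9, -1],
])

```text
t: 14.8
tcp_pos: [0.5098, -0.2624, 0.0412]
ee_rot: [[0.835, 0.551, 0.005], [0.551, -0.835, 0.004], [0.007, -0.0, -1.0]]
ft_force: [0.6, 0.2, -0.3]
width: -0.0003
grip_force: 0.0
```

```bash
python3 -c "
from h import *
where()"
```

```text
t 14.8 holder mm [-54.   -2.4  41.2] F [ 0.6 -0.1 -0.3] M [-0.   -0.02 -0.01] pitch -0.37 yaw 0.01 roll -0.02 w -0.0003 g 0
```

Emit:
arm_command([
  [0, 0, 0, 0, 0, 0.1, -1],
  [0, 0, 0, 0, 0, 0.2, -1],
  [0, 0, 0, 0, 0, 0.3, -1],
  [0, 0, 0, 0, 0, 0.4, -1],
  [0, 0, 0, 0, 0, 0.5, -1],
  [0, 0, 0, 0, 0, 0.5, -1],
])

```text
t: 15.4
tcp_pos: [0.5096, -0.2626, 0.039]
ee_rot: [[0.835, 0.55, 0.004], [0.55, -0.835, 0.005], [0.006, -0.002, -1.0]]
ft_force: [-8.5, 5.2, 19.9]
width: -0.0003
grip_force: 9.6
```

```bash
python3 -c "
from h import *
where()"
```

```text
t 15.4 holder mm [-54.3  -2.4  39. ] F [-4.2  9.  19.9] M [1.51 0.6  0.03] pitch -0.33 yaw -0.02 roll -0.12 w -0.0003 g 10
```

The tail's top is at 39.0 mm, which means it is fully down. Now I check near the nose.

Emit:
arm_command([
  [0, 0, 0, 0, 0, -2, -1],
  [0, 0, 0, 4, -0.1, -2, -1],
  [0, 0, 0, 8.5, -0.1, -2, -1],
  [0, 0, 0, 8.5, -0.1, -1.2, -1],
  [0, 0, 0, 8.5, -0.1, -0.6, -1],
  [0, 0, 0, 8.5, -0.1, -0.3, -1],
  [0, 0, 0, 8.5, -0.1, -0.1, -1],
  [0, 0, 0, 8.5, -0.1, 0, -1],
  [0, 0, 0, 8.5, -0.1, 0, -1],
  [0, 0, 0, 8.5, -0.1, 0, -1],
])

```text
t: 16.4
tcp_pos: [0.5788, -0.2145, 0.039]
ee_rot: [[0.836, 0.549, 0.003], [0.549, -0.836, 0.007], [0.006, -0.005, -1.0]]
ft_force: [-5.5, 8.0, 18.8]
width: -0.0003
grip_force: 9.4
```

```bash
python3 -c "
from h import *
where()"
```

```text
t 16.4 holder mm [30.  -0.4 39. ] F [-0.2  9.7 18.8] M [ 1.87  0.33 -0.01] pitch -0.37 yaw -0.12 roll -0.26 w -0.0003 g 9
```

The nose is fully down too, at 39.0 mm. I retreat straight up and back, then take a last look.

Emit:
arm_command([
  [0, 0, 0, 0, 0, -3, -1],
  [0, 0, 0, 0, 0, -8, -1],
  [0, 0, 0, 0, 0, -13, -1],
  [0, 0, 0, -5, 5, -18, -1],
  [0, 0, 0, -10, 10, -18, -1],
  [0, 0, 0, -14, 14, -18, -1],
  [0, 0, 0, -14, 14, -18, -1],
  [0, 0, 0, -14, 14, -18, -1],
  [0, 0, 0, -14, 14, -18, -1],
  [0, 0, 0, -14, 14, -18, -1],
])

```text
t: 17.4
tcp_pos: [0.538, -0.4089, 0.2139]
ee_rot: [[0.836, 0.549, 0.003], [0.549, -0.836, 0.006], [0.006, -0.004, -1.0]]
ft_force: [0.2, -0.5, -0.1]
width: -0.0001
grip_force: 0.0
```

```bash
python3 - <<'E'
from h import *
where()
f,R,t=grab('top'); I=f['img']; cv2.imwrite('pics/t8.png',cv2.resize(I[90:310,240:460],None,fx=2.7,fy=2.7,interpolation=cv2.INTER_CUBIC))
E
```

```text
t 17.4 holder mm [-111.1 -140.2  213.9] F [-0.1 -0.6 -0.1] M [-0.03  0.01 -0.02] pitch -0.34 yaw -0.07 roll -0.21 w -0.0001 g 0
```

View pics/t8.png

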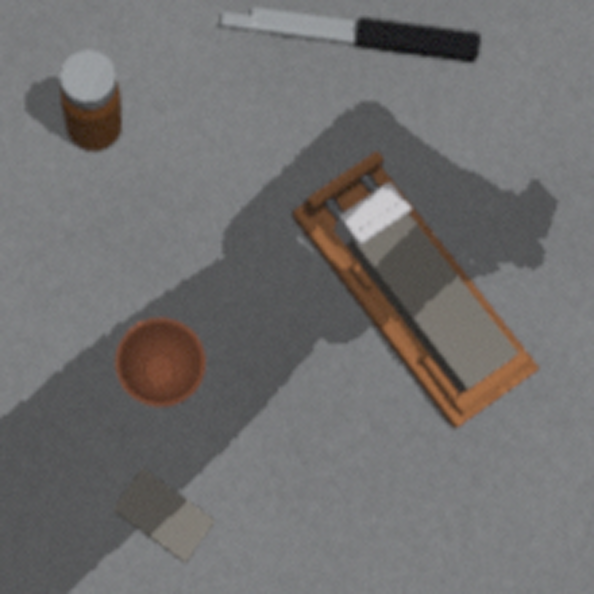

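The stone lies square in the holder, from the tail stop at crop (490,375) to the jaw lip at (375,220). The bowl, jar and short stone have not moved.

```bash
python3 -c "
from rig import job
print(job.hand_in())"
```

```text
the job is handed in; nothing more can be done
None
```

The long stone is in the holder, flat, square and fully down, clamped between the jaw and the tail stop. I let go of it, left the short stone, bowl and jar untouched, and handed the job in at about 17.5 s.

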